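# Fetch the blue mould from behind

### The arm

A 6-joint arm with a two-finger parallel gripper is mounted at the origin on a cart in front of the work surface, level with it; the furniture and walls round the work are solid. World frame = base frame: x ahead of the robot, y to its left, z up, the work surface at z = 0. Lengths are in m, angles in rad, forces in N, time in s.
With the tool pointing down it reaches from about 0.35 to 0.85 m from the base axis. Payload 8.1 kg.
Tool frame: the origin (TCP) lies at the centre of the arm's flange, where the gripper is bolted on; the fingertips stand 186 mm ahead of it and the grasp point (between the pads) lies 167 mm ahead of it; z points along the fingers, y is the direction in which the jaws open and shut (so a half turn about z gives the same grasp; the last joint's range is limited). The gripper opens to 93 mm and grips with 3 to 60 N. Pads are 15 mm wide; open, the fingers measure 128 mm over their backs; the gripper's body (75 mm by 188 mm) begins 65 mm behind the grasp point.
Start: joints at [-1.264, 0.13, 1.488, -0, 1.523, -0.085], TCP at [0.229, -0.555, 0.405] pointing down, gripper open.
Joint ranges: [-2.96, 2.96], [-0.89, 2.26], [0.02, 2.5], [-1.34, 4.48], [0, 2.73], [-2.66, 2.66]. Speed limits (rad/s): [2.39, 2.39, 2.79, 3.14, 3.14, 3.14].

### API

Orientations are given as a rotation vector (axis times angle).
In Python, from plant import robot, viewer, order gives the robot as it stands.
- The arm moves only by the tool apply_moves, never from a script. Its argument "deltas" is a list of rows, each a list of 3 entries, a list of its own where there are three numbers: the finger opening in mm, from 0 to 93, then the shift along the tool's x, y, z in mm, then the turn about the tool's z in rad. In form: [[grip, [dx, dy, dz], yaw], ...]. A call has 1 to 5 rows; each row shifts and turns the commanded pose from where the row before left it, along the tool's axes as they then stand; what a row does not reach is not made up. A row lasts 1/8 s, in which the tool goes at most 62.5 mm and 10.7 degrees, less where a joint would pass 70% of its speed; a pose out of reach is approached as far as the arm can. A call is refused whole if a number of a shift passes 62.5 or a number of a turn 0.188, either way. A call with a gripper value outside its range is refused whole. The fingers move at their own pace and stop on an object; "grip_force" is the grip in N (left out, the last holds). Time passes only in rows, so rows that do not move let the fingers close. It gives the time, the measured TCP pose, the force and the opening at its end, in the units of the state.
- robot.read_state(): the state, without advancing time (a new reading comes with each control period).
- viewer.read_camera(name): name is "side" or "top"; returns the picture (480x640x3 uint8, blue, green, red); there is no depth.
- viewer.get_calibration(name): a dict with "fx", "fy", "cx", "cy" (pixels), "R" (3x3) and "t" (3): a world point X has camera coordinates R X + t. Camera axes: x right, y down, z forward; pixel columns grow to the right and rows downward; lengths in m; the calibration is good to about 2 mm. A picture is of the moment at which its call begins. get_calibration takes no time and is no camera call.
- order.close_job(): hands the job in, once; it reports no verdict.
The state is a dict: "t": time; "q": joint angles; "dq": joint speeds; "joint_torque": joint torques, N m; "tool_pos": TCP position; "orientation": TCP orientation; "force": force on the tool from outside, world axes, zero at the start; "wrist_torque": the same for the moment, N m; "opening": finger opening in m.
Only numpy, scipy, OpenCV 4.12 (cv2) and the standard library are available. Lean on these libraries where they do the work, as an engineer would, in place of code of your own. Each camera call takes 0.05 s, during which the arm holds its last target. There are 200 camera calls.

### The job

The blue-green mould at the back of the curing bay is wanted on the round cork coaster, but the yellow mould and the steel cup stand in its way: first set those two aside so that both stand wholly on the black rubber mat, then fetch the blue-green mould and stand it in the middle of the coaster, and only then put the yellow mould and the cup each back exactly where it stood in the bay. Keep all three upright, and leave the pliers behind the bay, the tin and the thermometer where they lie.

Things in the scene. Friction and masses are not known exactly. Their poses are not given: they have to be found in the camera images.
- blue_mould: the thing to fetch: a pale blue-green silicone candle mould, a round upright cup-like cylinder 68 mm in diameter and 86 mm tall, 0.24 kg, rigid; it stands at the rear place of the bay, screened at the sides with 10 mm to spare and 32 mm behind; grip it along the bay x once the front place is empty (11 mm gap till then). Origin at the centre of its underside, z up; its yaw does not matter.
- yellow_mould: a honey-yellow (tan) silicone candle mould, upright cylinder 67 mm in diameter and 86 mm tall, 0.24 kg, rigid; it starts at the front or the side place of the bay (swapped at random with the cup). Origin at the centre of its underside, z up; its yaw does not matter.
- steel_cup: a bright steel cup, open at the top, 64 mm across the rim, tapering to 54 mm at the foot, 71 mm tall, 0.12 kg; it starts at the front or the side place of the bay, whichever the yellow mould has not, 11 to 13 mm from it. Can be gripped round the outside. Origin at the centre of its underside, z up; its yaw does not matter.
- bay: fixed grey board 206 x 190 x 6 mm with 3 ring-marked places. Origin on the table under the front place, +x to the back, +y to the left. Board x -54..152, y -64..126 mm. Places (mm): front (0,0), rear (78,0), side (0,78); things stand within 3 mm of these at z 6. Blue sheet screen round the rear place, top 81 mm above the table: walls at y -45 and 45 from x 44 to 144, back wall at x 144; open in front.
- mat: fixed black rubber mat, the side area: 200 mm (its x) by 120 mm (its y), 4 mm thick. Origin under its centre on the table. It lies at the left or at the right of the bay, opposite the coaster.
- coaster: fixed round cork coaster in a steel hoop, 120 mm in diameter, 8 mm thick; origin under its centre on the table. The blue-green mould goes here.
- pliers: bystander: red-handled pliers lying flat behind the bay, 172 x 54 x 12 mm, origin under the centre.
- wick_tin: bystander: closed tinplate box 77 x 124 x 48 mm, origin at the centre of its underside.
- thermometer: bystander: white probe thermometer lying flat, 203 mm long along its y, origin under the centre.
Mind the look-alikes: they are no part of the job. What is shaped like the steel_cup but purple is not meant.

How it is judged:
By the outcome, as a careful person would: the job done as asked, in the order asked, and still so for the second after the job is handed in, with the robot touching nothing.
It also fails if it takes over 144 s, if anything falls off the work surface, if the arm or the gripper's body presses on something with over 40 N, if the wrist force passes 120 N, or if a joint passes its speed limit or range.

## Working session

There is one attempt and no reset: what is moved stays moved. The work goes in short steps, Python scripts to look and compute and a tool call to move; the robot and the scene stay as the last step left them, time stands still between calls to the robot, and variables do not carry over. Pictures are saved under pics/ and viewed, about 12 in all and at most 16, crops included, and the job is handed in when it is done.

Besides the shell and the picture viewer there is one more tool, called after "Call:" as a command line: name --argument value ..., lists and objects as JSON in quotes. apply_moves: Moves the arm, as the interface text tells. Its arguments: {"type":"object","properties":{"deltas":{"type":"array"},"grip_force":{"type":"number"}},"required":["deltas"]}

```bash
mkdir -p pics; ls; python3 - <<'E'
from plant import robot, viewer
import cv2
for n in ("side","top"):
    im=viewer.read_camera(n); cv2.imwrite(f"pics/{n}0.png",im)
    c=viewer.get_calibration(n); print(n,c)
print(robot.read_state())
E
```

```text
pics
side {'fx': 468.64185964805563, 'fy': 468.64185964805563, 'cx': 317.269678082322, 'cy': 236.1312236098361, 'R': array([[ 0.98803913, -0.15223206, -0.02457811],
       [-0.11093141, -0.59098005, -0.79902241],
       [ 0.10711165,  0.79219189, -0.60079873]]), 't': array([-0.57987838,  0.04260178,  1.37183278])}
top {'fx': 533.1411852341283, 'fy': 533.1411852341283, 'cx': 310.31056489947184, 'cy': 237.07431887036958, 'R': array([[-0.02682522, -0.99958229, -0.01075451],
       [-0.99406483,  0.02780873, -0.10517501],
       [ 0.10543015,  0.00786934, -0.99439557]]), 't': array([-0.07235937,  0.58481185,  1.26508327])}
{'t': 0.1, 'q': array([-1.26443733e+00,  1.31079199e-01,  1.48916858e+00, -1.56028004e-06,
        1.52301153e+00, -8.53836975e-02]), 'dq': array([ 0.00157522, -0.000443  , -0.00166332, -0.00061244,  0.00168718,
       -0.00061007]), 'joint_torque': array([ 2.73825863e-03, -5.61344182e+01, -4.93095338e+01,  7.71882338e-02,
        2.93158286e-02, -9.64073843e-05]), 'tool_pos': array([ 0.22904618, -0.55433563,  0.40379693]), 'orientation': array([-3.07989587e+00, -6.11098589e-01,  2.90945974e-04]), 'force': array([0.36126447, 0.61627577, 0.52163696]), 'wrist_torque': array([-0.00673776,  0.00828758,  0.03959613]), 'opening': 0.09285400806146098}
```

View pics/top0.png

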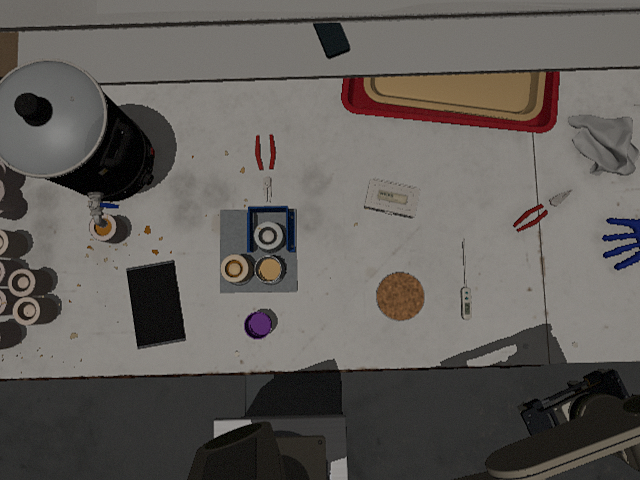

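View pics/side0.png

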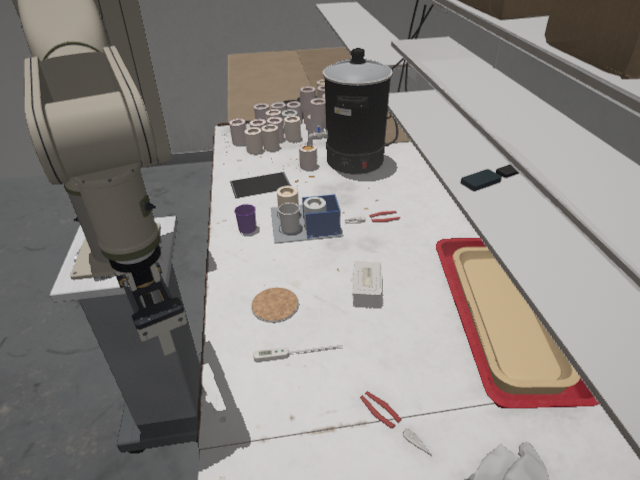

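Top view: rear blue-green mould (268,236), yellow mould on the side place (236,267), steel cup in front (270,269), mat (156,304), coaster (400,296), purple decoy (258,324). Side view: cup (290,220), yellow (288,200), blue-green (315,207). Next, crops for the exact rims.

```bash
cat > h.py <<'E'
import numpy as np, cv2
from plant import robot, viewer
C={n:viewer.get_calibration(n) for n in("side","top")}
def ray(n,uv):
    c=C[n]; d=c["R"].T@np.array([(uv[0]-c["cx"])/c["fx"],(uv[1]-c["cy"])/c["fy"],1]); return -c["R"].T@c["t"],d
def plane(n,uv,z):
    o,d=ray(n,uv); return o+d*(z-o[2])/d[2]
def tri(a,b):   # top px, side px
    (o1,d1),(o2,d2)=ray("top",a),ray("side",b)
    s=np.linalg.lstsq(np.c_[d1,-d2],o2-o1,rcond=None)[0]
    p,q=o1+s[0]*d1,o2+s[1]*d2; return (p+q)/2,np.linalg.norm(p-q)
def proj(n,X):
    c=C[n]; p=c["R"]@np.asarray(X)+c["t"]; return c["fx"]*p[0]/p[2]+c["cx"],c["fy"]*p[1]/p[2]+c["cy"]
E
python3 - <<'E'
from h import *
t=cv2.imread("pics/top0.png"); s=cv2.imread("pics/side0.png")
a=cv2.resize(t[195:305,210:310],None,fx=5,fy=5,interpolation=cv2.INTER_CUBIC)
b=cv2.resize(s[175:255,225:350],None,fx=5,fy=5,interpolation=cv2.INTER_CUBIC)
cv2.imwrite("pics/c_top.png",a); cv2.imwrite("pics/c_side.png",b)
hsv=cv2.cvtColor(t,cv2.COLOR_BGR2HSV)
def big(m,box):
    k=np.zeros_like(m); x0,y0,x1,y1=box; k[y0:y1,x0:x1]=m[y0:y1,x0:x1]
    return max(cv2.findContours(k,0,2)[0],key=cv2.contourArea)
m=cv2.inRange(t,(0,0,0),(45,45,45)); c=big(m,(115,250,200,355)); r=cv2.minAreaRect(c); 
bx=cv2.boxPoints(r); P=[plane("top",p,.004) for p in bx]; print("mat",np.mean(P,0),[p.round(3) for p in P])
m=cv2.inRange(hsv,(3,60,60),(25,255,255)); c=big(m,(365,260,440,330)); e=cv2.fitEllipse(c); print("coaster",e,plane("top",e[0],.008))
E
```

```text
mat [0.4310121  0.29659379 0.004     ] [array([0.522, 0.371, 0.004]), array([0.537, 0.252, 0.004]), array([0.339, 0.223, 0.004]), array([0.325, 0.34 , 0.004])]
coaster ((400.0127258300781, 296.07098388671875), (46.36837387084961, 47.08390808105469), 144.14039611816406) [ 0.43420656 -0.3030353   0.008     ]
```

View pics/c_top.png

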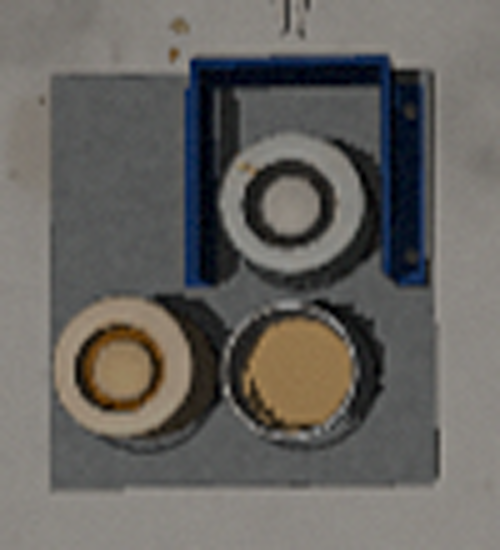

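View pics/c_side.png

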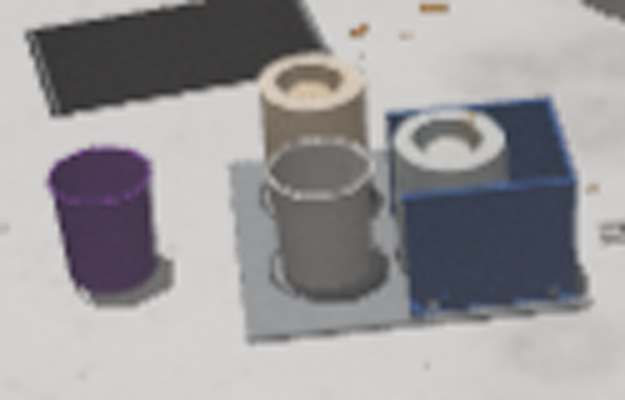

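Top crop: rims centred at blue-green (292,202), yellow (123,367), cup (292,370). Board corners about (50,74), (433,72), (439,487), (50,490). Side crop: rims yellow (313,81), blue-green (451,141), cup (320,168).

```bash
python3 - <<'E'
from h import *
ut=lambda x,y:(210+(x+.5)/5-.5,195+(y+.5)/5-.5)
us=lambda x,y:(225+(x+.5)/5-.5,175+(y+.5)/5-.5)
for n,a,b,z in(("blue",(292,202),(451,141),.092),("yel",(123,367),(313,81),.092),("cup",(292,370),(320,168),.077)):
    p,g=tri(ut(*a),us(*b)); print(n,p.round(4),"gap",round(g,4),"top-plane",plane("top",ut(*a),z).round(4),"side-plane",plane("side",us(*b),z).round(4))
B=[plane("top",ut(*c),.006)[:2] for c in((50,74),(433,72),(439,487),(50,490))]
print(np.round(B,4),[round(float(np.linalg.norm(B[i]-B[i-1])),4) for i in range(4)])
for n,c in(("bl",(50,490)),):print()
# wall tops
for c in((190,286),(192,60),(388,58),(386,275)):print("wall",plane("top",ut(*c),.081).round(4))
E
```

```text
blue [0.5836 0.0093 0.0891] gap 0.0008 top-plane [0.5837 0.009  0.092 ] side-plane [0.5825 0.0048 0.092 ]
yel [0.5093 0.0884 0.0917] gap 0.0002 top-plane [0.5094 0.0883 0.092 ] side-plane [0.5092 0.0879 0.092 ]
cup [0.5056 0.0117 0.0782] gap 0.0019 top-plane [0.5066 0.0118 0.077 ] side-plane [0.5048 0.0134 0.077 ]
[[ 0.6609  0.1362]
 [ 0.6565 -0.0549]
 [ 0.4508 -0.0529]
 [ 0.4545  0.138 ]] [0.2065, 0.1911, 0.2057, 0.191]

wall [0.5468 0.0583 0.081 ]
wall [0.6534 0.0558 0.081 ]
wall [ 0.6517 -0.0364  0.081 ]
wall [ 0.5494 -0.0332  0.081 ]
```

Measured heights (0.089, 0.092, 0.078) match the text, and so do the board and mat sizes. Plan: take the yellow mould first with the jaws along x. Then the cup with the jaws along y, and the blue-green mould with the jaws along x. First I turn the wrist to yaw 1.557.

Call:
apply_moves --deltas '[[93, [0, 0, 0], -0.167], [93, [0, 0, 0], -0.167], [93, [0, 0, 0], -0.167], [93, [0, 0, 0], -0.167], [93, [0, 0, 0], -0.167]]' --grip_force 20

```text
t: 0.72
tool_pos: [0.2291, -0.5544, 0.4041]
orientation: [-2.563, -1.815, -0.0]
force: [0.1, 0.5, 0.3]
opening: 0.0933
```

Call:
apply_moves --deltas '[[93, [0, 0, 0], -0.167], [93, [0, 0, 0], -0.164], [93, [54, 22.5, 0], 0], [93, [54, 22.5, 0], 0], [93, [54, 22.5, 0], 0]]'

```text
t: 1.35
tool_pos: [0.299, -0.3918, 0.4041]
orientation: [-2.236, -2.206, -0.001]
force: [0.6, 0.0, 0.2]
opening: 0.0928
```

```bash
cat >> h.py <<'E'
from scipy.spatial.transform import Rotation as Ro
def pose():
    s=robot.read_state(); X=Ro.from_rotvec(s["orientation"]).as_matrix(); return s,X
def to(xyz,yaw):
    "tool-axis shift (mm) and turn to reach TCP xyz with tool x at world yaw"
    s,X=pose(); d=X.T@(np.asarray(xyz)-s["tool_pos"])*1e3
    psi=np.arctan2(X[1,0],X[0,0]); tilt=np.degrees(np.arccos(-X[2,2]))
    w=(psi-yaw+np.pi)%(2*np.pi)-np.pi
    print("t",round(s["t"],2),"pos",s["tool_pos"].round(4),"psi",round(psi,4),"tilt",round(tilt,2),"q",s["q"].round(2),"open",round(s["opening"],4),"F",s["force"].round(1))
    print("  shift now-axes",d.round(1),"turn",round(w,4))
E
python3 -c "
from h import *
to([.5093,.0884,.36],1.557)"
```

```text
t 1.35 pos [ 0.299  -0.3918  0.4041] psi 1.5571 tilt 0.05 q [-1.02 -0.16  1.78  0.    1.53 -1.01] open 0.0928 F [0.6 0.  0.2]
  shift now-axes [483.  203.7  44.5] turn 0.0001
```

Call:
apply_moves --deltas '[[93, [53.7, 22.6, 0], 0], [93, [53.7, 22.6, 0], 0], [93, [53.7, 22.6, 0], 0], [93, [53.7, 22.6, 0], 0], [93, [53.7, 22.6, 0], 0]]'

```text
t: 1.98
tool_pos: [0.4154, -0.1245, 0.4046]
orientation: [2.236, 2.207, 0.0]
force: [0.3, -0.7, 0.0]
opening: 0.0927
```

Call:
apply_moves --deltas '[[93, [53.7, 22.6, 10], 0], [93, [53.7, 22.6, 10], 0], [93, [53.7, 22.6, 10], 0], [93, [53.7, 22.6, 14.5], 0], [93, [0, 0, 0], 0]]'

```text
t: 2.6
tool_pos: [0.5083, 0.0905, 0.3579]
orientation: [-2.228, -2.21, 0.004]
force: [-1.1, 0.0, -0.3]
opening: 0.0927
```

```bash
python3 - <<'E'
from h import *
to([.5093,.0884,.227],1.557)
im=viewer.read_camera("side"); a=im[60:260,200:400]
cv2.imwrite("pics/s1.png",cv2.resize(a,None,fx=3,fy=3))
E
```

```text
t 2.6 pos [0.5083 0.0905 0.3579] psi 1.5626 tilt 0.22 q [ 0.08 -0.07  1.78  0.    1.44  0.08] open 0.0927 F [-1.1  0.  -0.3]
  shift now-axes [ -2.2   1.5 130.9] turn 0.0056
```

View pics/s1.png

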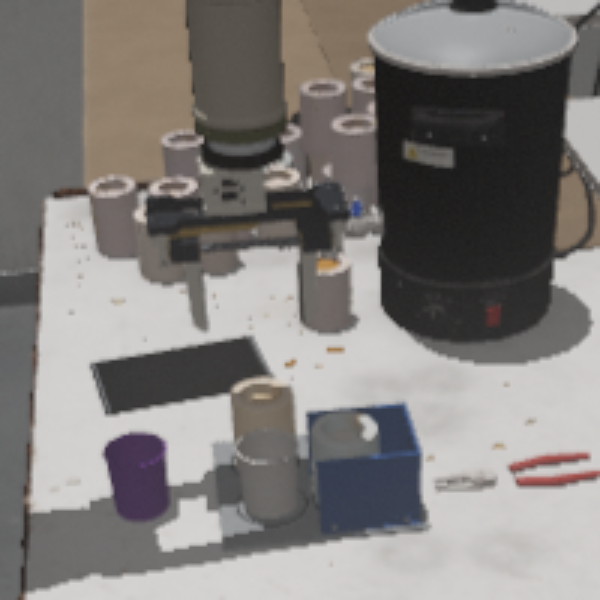

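The jaws straddle x above the yellow mould: fingers at crop columns 195 and 310, mould at 262. Going down with a small correction.

Call:
apply_moves --deltas '[[93, [-0.5, 0.5, 0], 0], [93, [0, 0, 40], 0], [93, [0, 0, 40], 0], [93, [0, 0, 35], 0], [93, [0, 0, 0], 0]]'

```text
t: 3.28
tool_pos: [0.5073, 0.0851, 0.243]
orientation: [-2.236, -2.202, 0.006]
force: [0.3, 0.0, 0.1]
opening: 0.0929
```

```bash
python3 -c "
from h import *
to([.5093,.0884,.227],1.557)"
```

```text
t 3.27 pos [0.5073 0.0851 0.243 ] psi 1.5556 tilt 0.3 q [ 0.07  0.04  1.89 -0.    1.22  0.08] open 0.0929 F [0.3 0.  0.1]
  shift now-axes [ 3.3  2.  16. ] turn -0.0014
```

Call:
apply_moves --deltas '[[93, [2, 2, 8], 0], [93, [0, 0, 8], 0], [93, [0, 0, 0], 0], [93, [0, 0, 0], 0]]'

```text
t: 3.78
tool_pos: [0.5111, 0.0887, 0.2298]
orientation: [2.235, 2.207, 0.001]
force: [1.0, 0.1, 0.8]
opening: 0.0932
```

```bash
python3 -c "
from h import *
to([.5093,.0884,.227],1.557)"
```

```text
t 3.77 pos [0.5111 0.0887 0.2298] psi 1.5579 tilt 0.04 q [ 0.07  0.07  1.88 -0.    1.18  0.09] open 0.0932 F [1.  0.1 0.8]
  shift now-axes [-0.3 -1.8  2.8] turn 0.0009
```

Call:
apply_moves --deltas '[[93, [0, -1.5, 2], 0], [60, [0, 0, 0], 0], [60, [0, 0, 0], 0], [60, [0, 0, 0], 0], [60, [0, 0, 0], 0]]'

```text
t: 4.4
tool_pos: [0.5095, 0.0887, 0.2273]
orientation: [2.236, 2.207, 0.0]
force: [1.1, 0.6, 1.1]
opening: 0.0644
```

Call:
apply_moves --deltas '[[60, [0, 0, 0], 0], [60, [0, 0, 0], 0], [60, [0, 0, 0], 0]]'

```text
t: 4.78
tool_pos: [0.5095, 0.0887, 0.2273]
orientation: [2.236, 2.207, 0.0]
force: [0.4, 0.5, 1.1]
opening: 0.0643
```

```bash
python3 -c "
from h import *
to([.5093,.0884,.347],1.557)"
```

```text
t 4.78 pos [0.5095 0.0887 0.2273] psi 1.5578 tilt 0.01 q [0.07 0.07 1.89 0.   1.18 0.09] open 0.0643 F [0.4 0.5 1.1]
  shift now-axes [-3.000e-01 -1.000e-01 -1.197e+02] turn 0.0008
```

Held (64.3 mm opening). Lift, then look at the force.

Call:
apply_moves --deltas '[[60, [0, 0, -15], 0], [60, [0, 0, -30], 0], [60, [0, 0, -40], 0], [60, [0, 0, -25], 0], [60, [0, 0, 0], 0]]'

```text
t: 5.4
tool_pos: [0.5102, 0.0887, 0.3403]
orientation: [2.233, 2.205, 0.006]
force: [1.3, 0.8, -3.7]
opening: 0.064
```

```bash
python3 -c "
from h import *
to([.4854,.3046,.2257],1.557)"
```

```text
t 5.4 pos [0.5102 0.0887 0.3403] psi 1.5578 tilt 0.3 q [ 0.07 -0.06  1.8  -0.    1.39  0.09] open 0.064 F [ 1.3  0.8 -3.7]
  shift now-axes [215.5 -28.2 114.6] turn 0.0008
```

Call:
apply_moves --deltas '[[60, [30, -4, 0], 0], [60, [50, -6, 0], 0], [60, [55, -7, 0], 0], [60, [50, -7, 0], 0], [60, [30.5, -4.5, 0], 0]]'

```text
t: 6.02
tool_pos: [0.4825, 0.3065, 0.3353]
orientation: [-2.233, -2.208, 0.004]
force: [-0.0, 0.1, -2.8]
opening: 0.0643
```

Call:
apply_moves --deltas '[[60, [0, 0, 30], 0], [60, [0, 0, 40], 0], [60, [0, 0, 25], 0], [60, [0, 0, 0], 0], [60, [0, 0, 0], 0]]'

```text
t: 6.65
tool_pos: [0.4838, 0.3046, 0.2426]
orientation: [2.236, 2.207, 0.0]
force: [0.8, 0.2, -2.6]
opening: 0.0643
```

```bash
python3 -c "
from h import *
to([.4854,.3046,.2257],1.557)"
```

```text
t 6.65 pos [0.4838 0.3046 0.2426] psi 1.5578 tilt 0.01 q [ 0.47  0.19  1.73 -0.    1.22  0.49] open 0.0643 F [ 0.8  0.2 -2.6]
  shift now-axes [ 0.1  1.5 16.9] turn 0.0008
```

Call:
apply_moves --deltas '[[60, [0, 1.5, 6], 0], [60, [0, 0, 6], 0], [60, [0, 0, 4], 0], [60, [0, 0, 0], 0], [60, [0, 0, 0], 0]]'

```text
t: 7.28
tool_pos: [0.4853, 0.3045, 0.2263]
orientation: [-2.236, -2.207, -0.0]
force: [0.0, 0.2, -3.6]
opening: 0.0644
```

```bash
python3 -c "
from h import *
to([.4854,.3046,.2253],1.557)"
```

```text
t 7.28 pos [0.4853 0.3045 0.2263] psi 1.5578 tilt 0.01 q [0.47 0.21 1.73 0.   1.19 0.48] open 0.0644 F [ 0.   0.2 -3.6]
  shift now-axes [0.1 0.1 1. ] turn 0.0008
```

Call:
apply_moves --deltas '[[60, [0, 0, 1.2], 0], [60, [0, 0, 0], 0], [93, [0, 0, 0], 0], [93, [0, 0, 0], 0], [93, [0, 0, 0], 0]]'

```text
t: 7.9
tool_pos: [0.4853, 0.3046, 0.2253]
orientation: [2.236, 2.207, 0.001]
force: [-0.7, 0.2, -0.1]
opening: 0.0889
```

Call:
apply_moves --deltas '[[93, [0, 0, 0], 0], [93, [0, 0, -20], 0], [93, [0, 0, -50], 0], [93, [0, 0, -40], 0], [93, [0, 0, 0], 0]]'

```text
t: 8.52
tool_pos: [0.4867, 0.3053, 0.3415]
orientation: [2.234, 2.205, 0.014]
force: [1.0, -0.0, -0.2]
opening: 0.0924
```

```bash
python3 -c "
from h import *
to([.506,.0118,.335],-.014)
im=viewer.read_camera('side'); cv2.imwrite('pics/s2.png',cv2.resize(im[100:260,200:400],None,fx=3,fy=3))
im=viewer.read_camera('top'); cv2.imwrite('pics/t2.png',im)"
```

```text
t 8.53 pos [0.4867 0.3053 0.3415] psi 1.5579 tilt 0.55 q [0.47 0.09 1.64 0.   1.39 0.48] open 0.0924 F [ 1.  -0.  -0.2]
  shift now-axes [-293.2   23.1    5.4] turn 1.5719
```

View pics/s2.png

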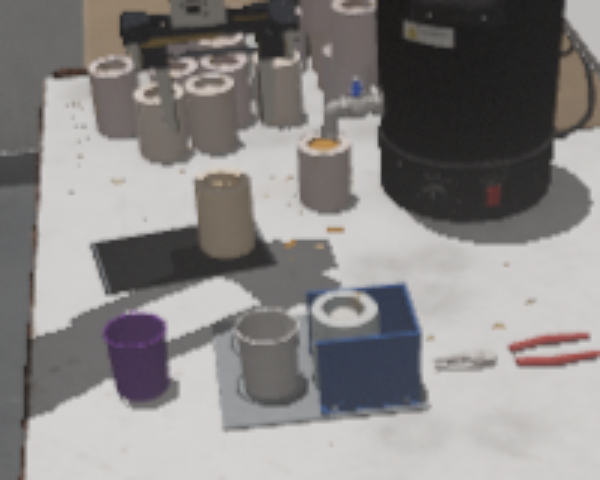

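The yellow mould stands upright on the mat (crop 225,215). Next the cup: translate first, then turn a quarter.

Call:
apply_moves --deltas '[[93, [-45, 4, 0], 0], [93, [-60, 5, 0], 0], [93, [-60, 5, 0], 0], [93, [-60, 5, 0], 0], [93, [-45, 4, 0], 0]]'

```text
t: 9.25
tool_pos: [0.5039, 0.032, 0.3336]
orientation: [-2.236, -2.205, 0.003]
force: [0.1, -0.1, -0.7]
opening: 0.0928
```

Call:
apply_moves --deltas '[[93, [-23, 1, 0], 0.174], [93, [0, 0, 0], 0.175], [93, [0, 0, 0], 0.175], [93, [0, 0, 0], 0.175], [93, [0, 0, 0], 0.175]]'

```text
t: 9.88
tool_pos: [0.5047, 0.0112, 0.3335]
orientation: [-2.962, -1.044, 0.004]
force: [0.7, 0.3, -1.0]
opening: 0.0932
```

Call:
apply_moves --deltas '[[93, [0, 0, 0], 0.175], [93, [0, 0, 0], 0.175], [93, [0, 0, 0], 0.175], [93, [0, 0, 0], 0.173], [93, [0, 0, 0], 0]]'

```text
t: 10.5
tool_pos: [0.5049, 0.0112, 0.3337]
orientation: [-3.141, 0.021, 0.004]
force: [-0.2, -0.2, 0.3]
opening: 0.0931
```

```bash
python3 - <<'E'
from h import *
to([.506,.0118,.209],-.014)
im=viewer.read_camera('side')
cv2.imwrite("pics/s3.png",cv2.resize(im[100:260,200:400],None,fx=3,fy=3))
E
```

```text
t 10.5 pos [0.5049 0.0112 0.3337] psi -0.0132 tilt 0.15 q [-0.08 -0.08  1.83 -0.    1.39  1.5 ] open 0.0931 F [-0.2 -0.2  0.3]
  shift now-axes [  1.4  -0.6 124.7] turn 0.0008
```

View pics/s3.png

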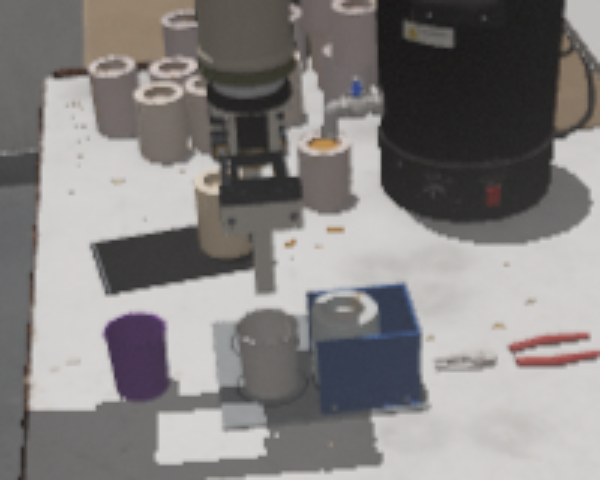

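The jaws sit over the cup along y (finger 263, cup 268). Descend and grip with 15 N.

Call:
apply_moves --deltas '[[93, [0.8, -0.3, 20], 0], [93, [0, 0, 35], 0], [93, [0, 0, 40], 0], [93, [0, 0, 20], 0], [93, [0, 0, 6], 0]]' --grip_force 15

```text
t: 11.18
tool_pos: [0.5051, 0.0116, 0.212]
orientation: [-3.141, 0.017, 0.006]
force: [-0.2, 0.5, 0.3]
opening: 0.0935
```

Call:
apply_moves --deltas '[[93, [0, 0, 0], 0], [93, [0, 0, 0], 0]]'

```text
t: 11.42
tool_pos: [0.5069, 0.0115, 0.2153]
orientation: [3.141, -0.021, 0.003]
force: [1.2, -0.6, 0.1]
opening: 0.0931
```

```bash
python3 -c "
from h import *
to([.506,.0118,.212],-.014)"
```

```text
t 11.43 pos [0.5069 0.0115 0.2153] psi -0.0134 tilt 0.11 q [-0.08  0.06  1.93 -0.    1.15  1.51] open 0.0931 F [ 1.2 -0.6  0.1]
  shift now-axes [-0.9 -0.3  3.3] turn 0.0006
```

Call:
apply_moves --deltas '[[93, [-0.6, -0.3, 3], 0], [93, [0, 0, 0], 0], [45, [0, 0, 0], 0], [45, [0, 0, 0], 0], [45, [0, 0, 0], 0]]'

```text
t: 12.05
tool_pos: [0.5056, 0.0118, 0.2111]
orientation: [-3.141, 0.022, -0.0]
force: [0.2, -0.8, 0.6]
opening: 0.0675
```

Call:
apply_moves --deltas '[[45, [0, 0, 0], 0], [45, [0, 0, 0], 0], [45, [0, 0, 0], 0], [45, [0, 0, 0], 0]]'

```text
t: 12.55
tool_pos: [0.5057, 0.0119, 0.2111]
orientation: [-3.141, 0.022, -0.0]
force: [-0.5, 1.0, 0.8]
opening: 0.0618
```

```bash
python3 -c "
from h import *
to([.506,.0118,.212],-.014)"
```

```text
t 12.55 pos [0.5057 0.0119 0.2111] psi -0.0142 tilt 0.01 q [-0.08  0.07  1.93  0.    1.15  1.51] open 0.0618 F [-0.5  1.   0.8]
  shift now-axes [ 0.3  0.1 -0.9] turn -0.0002
```

Call:
apply_moves --deltas '[[45, [0, 0, -15], 0], [45, [0, 0, -35], 0], [45, [0, 0, -45], 0], [45, [0, 0, -25], 0], [45, [0, 0, 0], 0]]'

```text
t: 13.18
tool_pos: [0.5065, 0.0117, 0.3343]
orientation: [3.141, -0.022, 0.009]
force: [0.6, 0.3, -1.1]
opening: 0.0622
```

```bash
python3 -c "
from h import *
to([.3766,.2886,.2095],-.014)"
```

```text
t 13.18 pos [0.5065 0.0117 0.3343] psi -0.0143 tilt 0.33 q [-0.08 -0.08  1.83 -0.    1.38  1.51] open 0.0622 F [ 0.6  0.3 -1.1]
  shift now-axes [-134.6 -275.1  123.9] turn -0.0003
```

Call:
apply_moves --deltas '[[45, [-13, -27, 0], 0], [45, [-22, -45, 0], 0], [45, [-25, -52, 0], 0], [45, [-25, -52, 0], 0], [45, [-24, -49, 0], 0]]'

```text
t: 13.8
tool_pos: [0.3983, 0.2395, 0.3295]
orientation: [3.141, -0.023, -0.003]
force: [0.3, 0.2, -1.0]
opening: 0.0622
```

Call:
apply_moves --deltas '[[45, [-16, -33, 0], 0], [45, [-8.5, -17, 0], 0], [45, [0, 0, 30], 0], [45, [0, 0, 50], 0], [45, [0, 0, 25], 0]]'

```text
t: 14.42
tool_pos: [0.3741, 0.2876, 0.2217]
orientation: [3.138, -0.022, -0.008]
force: [0.3, 0.3, -1.5]
opening: 0.0623
```

Call:
apply_moves --deltas '[[45, [0, 0, 0], 0], [45, [0, 0, 0], 0], [45, [0, 0, 0], 0]]'

```text
t: 14.8
tool_pos: [0.3767, 0.2891, 0.2275]
orientation: [-3.14, 0.022, -0.003]
force: [0.5, 0.5, -0.6]
opening: 0.0621
```

```bash
python3 -c "
from h import *
to([.3766,.2886,.2095],-.014)"
```

```text
t 14.8 pos [0.3767 0.2891 0.2275] psi -0.0143 tilt 0.15 q [ 0.55 -0.04  2.01 -0.    1.18  2.13] open 0.0621 F [ 0.5  0.5 -0.6]
  shift now-axes [-0.2  0.5 18. ] turn -0.0003
```

Call:
apply_moves --deltas '[[45, [0, 0, 7], 0], [45, [0, 0, 7], 0], [45, [0, 0, 4], 0], [45, [0, 0, 0], 0], [45, [0, 0, 0], 0]]'

```text
t: 15.42
tool_pos: [0.3763, 0.2891, 0.2085]
orientation: [-3.141, 0.022, -0.001]
force: [-0.4, 2.6, 3.8]
opening: 0.0622
```

```bash
python3 -c "
from h import *
to([.3766,.2886,.2091],-.014)"
```

```text
t 15.43 pos [0.3763 0.2891 0.2085] psi -0.0141 tilt 0.07 q [ 0.55 -0.01  2.02  0.    1.14  2.13] open 0.0622 F [-0.4  2.6  3.8]
  shift now-axes [ 0.3  0.5 -0.6] turn -0.0001
```

Contact felt; release and lift.

Call:
apply_moves --deltas '[[93, [0, 0, 0], 0], [93, [0, 0, 0], 0], [93, [0, 0, 0], 0], [93, [0, 0, 0], 0]]'

```text
t: 15.92
tool_pos: [0.376, 0.2886, 0.2078]
orientation: [3.141, -0.023, -0.001]
force: [-0.3, 0.1, -0.1]
opening: 0.0921
```

Call:
apply_moves --deltas '[[93, [0, 0, -20], 0], [93, [0, 0, -50], 0], [93, [0, 0, -45], 0], [93, [0, 0, -15], 0], [93, [0, 0, 0], 0]]'

```text
t: 16.55
tool_pos: [0.3763, 0.2888, 0.3387]
orientation: [-3.14, 0.022, -0.003]
force: [-0.4, 0.6, -0.7]
opening: 0.0928
```

```bash
python3 - <<'E'
from h import *
to([.5836,.0095,.345],1.557)
im=viewer.read_camera('side')
cv2.imwrite("pics/s4.png",cv2.resize(im[100:260,200:400],None,fx=3,fy=3))
E
```

```text
t 16.55 pos [0.3763 0.2888 0.3387] psi -0.0142 tilt 0.11 q [ 0.55 -0.18  1.91 -0.    1.4   2.13] open 0.0928 F [-0.4  0.6 -0.7]
  shift now-axes [211.3 276.4  -6.3] turn -1.5712
```

View pics/s4.png

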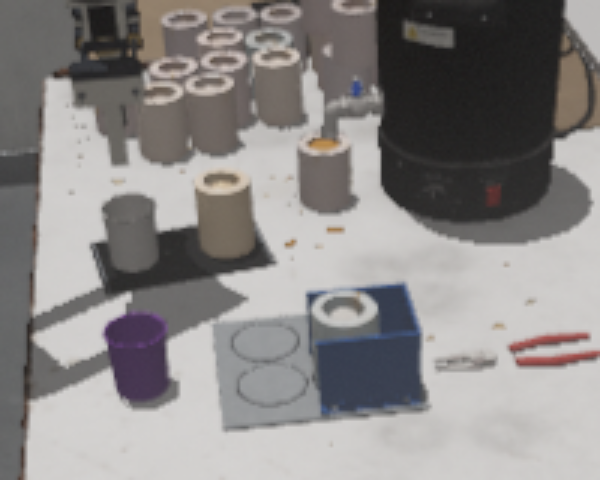

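Cup (crop 130,235) and yellow mould (225,215) both stand on the mat, and the front and side rings are free. Now to the blue-green mould.

Call:
apply_moves --deltas '[[93, [20, 26, 0], 0], [93, [36, 47, 0], 0], [93, [37, 48, -6], 0], [93, [37, 48, 0], 0], [93, [37, 48, 0], 0]]'

```text
t: 17.23
tool_pos: [0.5402, 0.0675, 0.3413]
orientation: [-3.141, 0.022, 0.006]
force: [0.4, 0.9, -0.2]
opening: 0.0929
```

Call:
apply_moves --deltas '[[80, [29, 40, 0], 0], [80, [15.3, 19.4, 0], 0], [80, [0, 0, 0], -0.175], [80, [0, 0, 0], -0.175], [80, [0, 0, 0], -0.175]]'

```text
t: 17.85
tool_pos: [0.5827, 0.0092, 0.3406]
orientation: [-3.036, -0.801, 0.007]
force: [-0.4, 0.4, 0.1]
opening: 0.0799
```

Call:
apply_moves --deltas '[[80, [0, 0, 0], -0.175], [80, [0, 0, 0], -0.175], [80, [0, 0, 0], -0.175], [80, [0, 0, 0], -0.175], [80, [0, 0, 0], -0.175]]'

```text
t: 18.48
tool_pos: [0.5826, 0.0093, 0.3408]
orientation: [-2.409, -2.012, 0.005]
force: [0.6, 0.4, 0.7]
opening: 0.0799
```

Call:
apply_moves --deltas '[[80, [0, 0, 0], -0.171], [80, [0, 0, 0], 0], [80, [0, 0, 0], 0]]'

```text
t: 18.85
tool_pos: [0.583, 0.0093, 0.3425]
orientation: [-2.24, -2.2, 0.002]
force: [0.2, 0.4, -0.4]
opening: 0.0802
```

```bash
python3 - <<'E'
from h import *
to([.5842,.0095,.23],1.557)
im=viewer.read_camera('side')
cv2.imwrite("pics/s5.png",cv2.resize(im[100:260,220:380],None,fx=3.75,fy=3.75))
t=cv2.imread("pics/t2.png");cv2.imwrite("pics/t2c.png",cv2.resize(t[195:305,110:310],None,fx=4,fy=4,interpolation=2))
E
```

```text
t 18.85 pos [0.583  0.0093 0.3425] psi 1.5529 tilt 0.14 q [-0.07  0.12  1.61  0.    1.41 -0.05] open 0.0802 F [ 0.2  0.4 -0.4]
  shift now-axes [  0.2   1.4 112.5] turn -0.0041
```

View pics/s5.png

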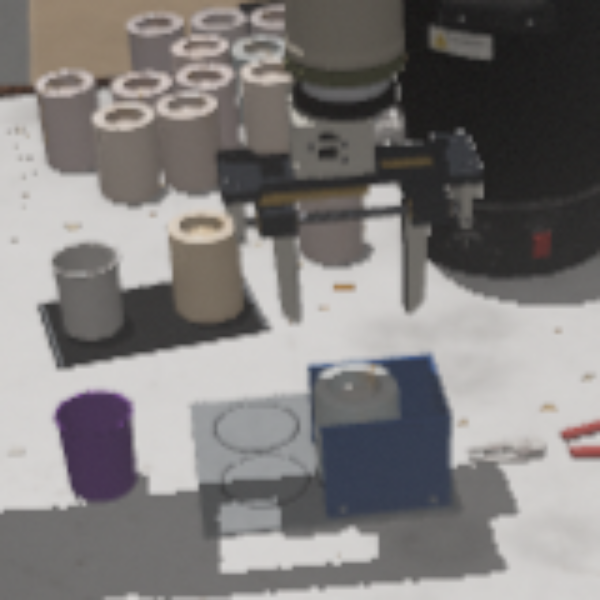

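Fingertips at 293 and 412 straddle the mould (357) and have room to the rear wall. Descend gently.

Call:
apply_moves --deltas '[[80, [0, 0.8, 15], 0], [80, [0, 0, 25], 0], [80, [0, 0, 15], 0], [80, [0, 0, 0], 0], [80, [0, 0, 0], 0]]' --grip_force 20

```text
t: 19.52
tool_pos: [0.5845, 0.0093, 0.2896]
orientation: [2.237, 2.205, 0.001]
force: [0.2, -0.8, 0.3]
opening: 0.0798
```

```bash
python3 -c "
from h import *
to([.5838,.0095,.23],1.557)"
```

```text
t 19.52 pos [0.5845 0.0093 0.2896] psi 1.5566 tilt 0.04 q [-0.07  0.17  1.66  0.    1.31 -0.06] open 0.0798 F [ 0.2 -0.8  0.3]
  shift now-axes [ 0.2 -0.7 59.6] turn -0.0004
```

Call:
apply_moves --deltas '[[80, [0, -0.4, 12], 0], [80, [0, 0, 18], 0], [80, [0, 0, 18], 0], [80, [0, 0, 10], 0], [80, [0, 0, 0], 0]]'

```text
t: 20.15
tool_pos: [0.5832, 0.0094, 0.2294]
orientation: [-2.236, -2.204, 0.003]
force: [0.1, 0.4, -0.1]
opening: 0.0804
```

Call:
apply_moves --deltas '[[80, [0, 0, 0], 0], [60, [0, 0, 0], 0], [60, [0, 0, 0], 0], [60, [0, 0, 0], 0], [60, [0, 0, 0], 0]]'

```text
t: 20.78
tool_pos: [0.584, 0.0093, 0.2317]
orientation: [2.236, 2.205, 0.001]
force: [-2.4, 0.8, 4.9]
opening: 0.0645
```

```bash
python3 -c "
from h import *
to([.5838,.0095,.23],1.557)"
```

```text
t 20.77 pos [0.584  0.0093 0.2317] psi 1.5568 tilt 0.05 q [-0.07  0.24  1.7   0.    1.21 -0.06] open 0.0645 F [-2.4  0.8  4.9]
  shift now-axes [ 0.2 -0.2  1.7] turn -0.0002
```

Call:
apply_moves --deltas '[[60, [0, 0, 0], 0], [60, [0, 0, -15], 0], [60, [0, 0, -30], 0], [60, [0, 0, -40], 0], [60, [0, 0, -30], 0]]'

```text
t: 21.4
tool_pos: [0.5838, 0.0093, 0.3482]
orientation: [2.236, 2.205, 0.001]
force: [0.1, -0.6, -2.7]
opening: 0.0645
```

Call:
apply_moves --deltas '[[60, [0, 0, 0], 0], [60, [0, 0, 0], 0]]'

```text
t: 21.65
tool_pos: [0.5833, 0.0094, 0.3446]
orientation: [-2.236, -2.205, 0.002]
force: [0.0, 0.5, -2.5]
opening: 0.0646
```

```bash
python3 -c "
from h import *
to([.4342,-.303,.2335],1.557)"
```

```text
t 21.65 pos [0.5833 0.0094 0.3446] psi 1.5568 tilt 0.11 q [-0.07  0.12  1.61  0.    1.41 -0.06] open 0.0646 F [ 0.   0.5 -2.5]
  shift now-axes [-314.4 -144.5  111.3] turn -0.0002
```

Call:
apply_moves --deltas '[[60, [-25, -11.5, 0], 0], [60, [-48, -22, 0], 0], [60, [-56, -25.5, 0], 0], [60, [-56, -25.5, 0], 0], [60, [-56, -25.5, 0], 0]]'

```text
t: 22.28
tool_pos: [0.4687, -0.2312, 0.3436]
orientation: [-2.234, -2.204, 0.001]
force: [0.6, -0.5, -2.3]
opening: 0.0647
```

Call:
apply_moves --deltas '[[60, [-48, -22, 0], 0], [60, [-25.4, -12.3, 0], 0], [60, [0, 0, 0], 0], [60, [0, 0, 0], 0], [60, [0, 0, 0], 0]]'

```text
t: 22.9
tool_pos: [0.4355, -0.302, 0.3453]
orientation: [-2.234, -2.206, -0.0]
force: [-0.2, -0.3, -2.2]
opening: 0.0642
```

```bash
python3 - <<'E'
from h import *
to([.4342,-.303,.2335],1.557)
s=cv2.imread("pics/side0.png"); hsv=cv2.cvtColor(s,cv2.COLOR_BGR2HSV)
m=cv2.inRange(hsv,(3,60,60),(25,255,255)); k=np.zeros_like(m); k[275:335,235:315]=m[275:335,235:315]
c=max(cv2.findContours(k,0,2)[0],key=cv2.contourArea)
P=np.array([plane("side",p[0],.008) for p in c])
e=cv2.fitEllipse((P[:,:2]*1e4).astype(np.float32)); print("coaster side",np.array(e[0])/1e4,np.array(e[1])/1e4)
e2=cv2.fitEllipse(c)
print("tri",tri((400.01,296.07),e2[0]))
E
```

```text
t 22.9 pos [ 0.4355 -0.302   0.3453] psi 1.5582 tilt 0.08 q [-0.7  -0.02  1.76  0.    1.41 -0.69] open 0.0642 F [-0.2 -0.3 -2.2]
  shift now-axes [ -1.2  -1.2 111.8] turn 0.0012
coaster side [ 0.43229702 -0.30382512] [0.11071227 0.11272905]
tri (array([ 0.43310439, -0.30340795,  0.0055149 ]), np.float64(0.00216468526569048))
```

Coaster agrees in both views: (0.4335,-0.3034), to about 2 mm. Lower onto it.

Call:
apply_moves --deltas '[[60, [-1.3, -1.8, 20], 0], [60, [0, 0, 40], 0], [60, [0, 0, 35], 0], [60, [0, 0, 10], 0], [60, [0, 0, 0], 0]]'

```text
t: 23.52
tool_pos: [0.4335, -0.3038, 0.241]
orientation: [-2.235, -2.206, 0.0]
force: [0.5, 0.2, -2.6]
opening: 0.0644
```

Call:
apply_moves --deltas '[[60, [0, 0, 0], 0], [60, [0, 0, 0], 0]]'

```text
t: 23.78
tool_pos: [0.4339, -0.3048, 0.2427]
orientation: [2.235, 2.204, 0.0]
force: [0.4, -0.1, -1.9]
opening: 0.0644
```

```bash
python3 - <<'E'
from h import *
to([.4335,-.3034,.2335],1.557)
E
```

```text
t 23.77 pos [ 0.4339 -0.3048  0.2427] psi 1.5569 tilt 0.16 q [-0.71  0.08  1.85  0.    1.21 -0.7 ] open 0.0644 F [ 0.4 -0.1 -1.9]
  shift now-axes [ 1.4 -0.5  9.2] turn -0.0001
```

Call:
apply_moves --deltas '[[60, [0.8, -0.3, 4], 0], [60, [0, 0, 4], 0], [60, [0, 0, 0], 0], [60, [0, 0, 0], 0]]'

```text
t: 24.28
tool_pos: [0.4331, -0.3037, 0.2334]
orientation: [2.237, 2.205, -0.0]
force: [-2.1, 0.6, 3.5]
opening: 0.0642
```

```bash
python3 - <<'E'
from h import *
to([.4335,-.3034,.2335],1.557)
E
```

```text
t 24.27 pos [ 0.4331 -0.3037  0.2334] psi 1.5567 tilt 0.03 q [-0.71  0.09  1.85 -0.    1.19 -0.69] open 0.0642 F [-2.1  0.6  3.5]
  shift now-axes [ 0.3  0.4 -0.1] turn -0.0003
```

Contact at the expected height. Release, lift and check.

Call:
apply_moves --deltas '[[93, [0, 0, 0], 0], [93, [0, 0, 0], 0], [93, [0, 0, 0], 0], [93, [0, 0, 0], 0]]'

```text
t: 24.78
tool_pos: [0.433, -0.3035, 0.233]
orientation: [-2.237, -2.206, -0.0]
force: [-0.3, 0.2, 0.1]
opening: 0.0923
```

Call:
apply_moves --deltas '[[93, [0, 0, -20], 0], [93, [0, 0, -45], 0], [93, [0, 0, -35], 0], [93, [0, 0, -10], 0], [93, [0, 0, 0], 0]]'

```text
t: 25.4
tool_pos: [0.4331, -0.3036, 0.3431]
orientation: [2.236, 2.205, 0.0]
force: [-1.0, -1.0, -0.2]
opening: 0.0927
```

Call:
apply_moves --deltas '[[93, [30, 0, 0], 0], [93, [50, 0, 0], 0], [93, [50, 0, 0], 0], [93, [50, 0, 0], 0], [93, [30, 0, 0], 0]]'

```text
t: 26.02
tool_pos: [0.4351, -0.0914, 0.3407]
orientation: [-2.233, -2.205, 0.002]
force: [0.7, -1.1, 0.1]
opening: 0.093
```

```bash
python3 - <<'E'
from h import *
to([.376,.2888,.335],-.014)
t=viewer.read_camera('top'); s=viewer.read_camera('side')
cv2.imwrite("pics/t6.png",t); cv2.imwrite("pics/s6.png",s)
a=cv2.resize(t[255:335,360:440],None,fx=5,fy=5,interpolation=2)
b=cv2.resize(s[245:325,230:310],None,fx=5,fy=5,interpolation=2)
c=cv2.resize(t[240:340,110:210],None,fx=4,fy=4,interpolation=2)
cv2.imwrite("pics/v6.png",np.hstack([a,b]))
E
```

```text
t 26.02 pos [ 0.4351 -0.0914  0.3407] psi 1.558 tilt 0.2 q [-0.32 -0.26  1.98  0.    1.43 -0.31] open 0.093 F [ 0.7 -1.1  0.1]
  shift now-axes [379.4 -63.9   6.4] turn 1.572
```

View pics/v6.png

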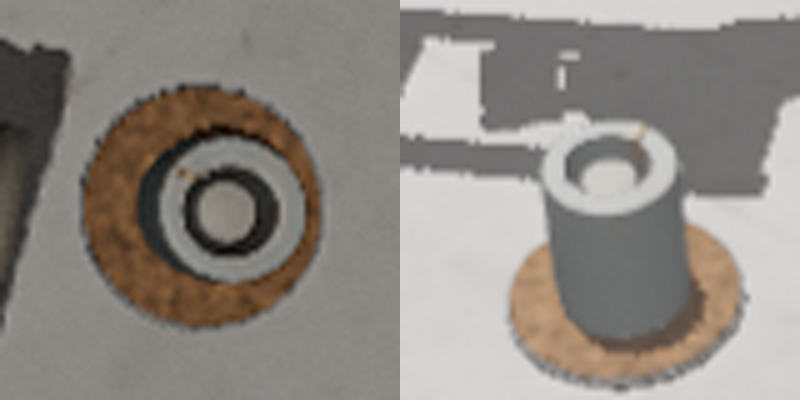

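The mould stands upright inside the coaster: top rim at crop (233,209), side rim at crop (612,168). I'll check the centring numerically while fetching the cup.

Call:
apply_moves --deltas '[[93, [30, -5, 0], 0], [93, [50, -8.4, 0], 0], [93, [57, -9.6, 0], 0], [93, [57, -9.6, 0], 0], [93, [57, -9.6, 0], 0]]' --grip_force 15

```text
t: 26.75
tool_pos: [0.3968, 0.1588, 0.3417]
orientation: [-2.238, -2.204, 0.002]
force: [0.7, 0.4, -0.0]
opening: 0.0935
```

Call:
apply_moves --deltas '[[93, [57, -9.6, 0], 0.0], [93, [45, -7.6, 0], 0], [93, [26.4, -4.5, 0], 0], [93, [0, 0, 0], 0.175], [93, [0, 0, 0], 0.175]]'

```text
t: 27.38
tool_pos: [0.3775, 0.2864, 0.3411]
orientation: [2.591, 1.776, -0.005]
force: [1.0, 0.2, 0.6]
opening: 0.0931
```

Call:
apply_moves --deltas '[[93, [0, 0, 0], 0.175], [93, [0, 0, 0], 0.175], [93, [0, 0, 0], 0.175], [93, [0, 0, 0], 0.175], [93, [0, 0, 0], 0.175]]'

```text
t: 28.0
tool_pos: [0.3778, 0.2858, 0.3413]
orientation: [3.099, 0.509, -0.004]
force: [-0.4, -0.1, -0.1]
opening: 0.093
```

Call:
apply_moves --deltas '[[93, [0, 0, 0], 0.175], [93, [0, 0, 0], 0.172], [93, [0, 0, 0], 0], [93, [0, 0, 0], 0]]'

```text
t: 28.5
tool_pos: [0.3776, 0.2863, 0.3422]
orientation: [3.141, -0.019, -0.002]
force: [0.4, 0.4, -0.4]
opening: 0.093
```

```bash
python3 - <<'E'
from h import *
to([.376,.2888,.2085],-.014)
a=(360+(233+.5)/5-.5,255+(209+.5)/5-.5); b=(230+(212+.5)/5-.5,245+(168+.5)/5-.5)
print(tri(a,b),plane("top",a,.094),plane("side",b,.094))
E
```

```text
t 28.5 pos [0.3776 0.2863 0.3422] psi -0.0118 tilt 0.08 q [ 0.54 -0.18  1.91 -0.    1.41  2.12] open 0.093 F [ 0.4  0.4 -0.4]
  shift now-axes [ -1.4  -2.6 133.7] turn 0.0022
(array([ 0.43324501, -0.30398321,  0.09201457]), np.float64(0.0011911577772720588)) [ 0.4338603  -0.30365563  0.094     ] [ 0.43264442 -0.30620529  0.094     ]
```

Blue-green mould at (0.4332,-0.3040), within 1 mm of the coaster centre. Down onto the cup.

Call:
apply_moves --deltas '[[93, [-1.2, -2.4, 20], 0.002], [93, [0, 0, 40], 0], [93, [0, 0, 40], 0], [93, [0, 0, 22], 0], [93, [0, 0, 5], 0]]'

```text
t: 29.12
tool_pos: [0.3754, 0.2885, 0.2141]
orientation: [3.139, -0.023, -0.005]
force: [0.1, -0.3, 0.7]
opening: 0.0928
```

Call:
apply_moves --deltas '[[93, [0, 0, 0], 0], [93, [0, 0, 0], 0], [93, [0, 0, 0], 0]]'

```text
t: 29.5
tool_pos: [0.3767, 0.2894, 0.2172]
orientation: [-3.14, 0.026, -0.003]
force: [-0.8, 0.7, -0.7]
opening: 0.0924
```

```bash
python3 - <<'E'
from h import *
to([.3763,.2889,.2091],-.0142)
E
```

```text
t 29.5 pos [0.3767 0.2894 0.2172] psi -0.0169 tilt 0.12 q [ 0.55 -0.03  2.01 -0.    1.16  2.13] open 0.0924 F [-0.8  0.7 -0.7]
  shift now-axes [-0.4  0.6  8.1] turn -0.0027
```

Call:
apply_moves --deltas '[[93, [-0.4, 0.4, 4], -0.002], [93, [0, 0, 4], 0], [93, [0, 0, 0], 0], [93, [0, 0, 0], 0]]'

```text
t: 30.0
tool_pos: [0.3757, 0.2887, 0.2079]
orientation: [3.141, -0.024, -0.0]
force: [-0.6, -0.6, -0.5]
opening: 0.093
```

Call:
apply_moves --deltas '[[45, [0, 0, 0], 0], [45, [0, 0, 0], 0], [45, [0, 0, 0], 0], [45, [0, 0, 0], 0], [45, [0, 0, 0], 0]]'

```text
t: 30.62
tool_pos: [0.3758, 0.2888, 0.2081]
orientation: [-3.141, 0.024, -0.0]
force: [0.7, 1.3, 0.2]
opening: 0.0623
```

```bash
python3 - <<'E'
from h import *
to([.3763,.2889,.2091],-.0142)
E
```

```text
t 30.62 pos [0.3758 0.2888 0.2081] psi -0.0152 tilt 0.02 q [ 0.55 -0.02  2.02  0.    1.14  2.13] open 0.0623 F [0.7 1.3 0.2]
  shift now-axes [ 0.5 -0.1 -1. ] turn -0.001
```

Call:
apply_moves --deltas '[[45, [0, 0, -15], 0], [45, [0, 0, -40], 0], [45, [0, 0, -50], 0], [45, [0, 0, -25], 0], [45, [0, 0, 0], 0]]'

```text
t: 31.25
tool_pos: [0.3765, 0.2892, 0.3413]
orientation: [-3.139, 0.024, -0.008]
force: [0.4, -0.2, -1.6]
opening: 0.0621
```

Call:
apply_moves --deltas '[[45, [16, 32, 0], 0], [45, [24, 48, 0], 0], [45, [26, 53, 0], 0], [45, [26, 53, 0], 0], [45, [22, 45, 0], 0]]'

```text
t: 31.88
tool_pos: [0.4862, 0.0539, 0.3363]
orientation: [3.141, -0.025, -0.004]
force: [0.4, 0.6, -1.5]
opening: 0.0626
```

Call:
apply_moves --deltas '[[45, [13, 30, 0], 0], [45, [6.5, 14, 0], 0], [45, [0, 0, 0], 0], [45, [0, 0, 0], 0], [45, [0, 0, 0], 0]]'

```text
t: 32.5
tool_pos: [0.5048, 0.0129, 0.338]
orientation: [-3.141, 0.021, 0.0]
force: [0.5, 0.6, -0.4]
opening: 0.0619
```

```bash
python3 - <<'E'
from h import *
to([.5054,.0119,.2101],-.0142)
E
```

```text
t 32.5 pos [0.5048 0.0129 0.338 ] psi -0.0136 tilt 0.02 q [-0.08 -0.09  1.83  0.    1.4   1.51] open 0.0619 F [ 0.5  0.6 -0.4]
  shift now-axes [  0.7   1.  127.9] turn 0.0006
```

Call:
apply_moves --deltas '[[45, [0.5, 0.8, 20], 0], [45, [0, 0, 40], 0], [45, [0, 0, 35], 0], [45, [0, 0, 18], 0], [45, [0, 0, 6], 0]]'

```text
t: 33.12
tool_pos: [0.5052, 0.0114, 0.2184]
orientation: [-3.141, 0.023, 0.002]
force: [0.4, 0.2, -0.1]
opening: 0.0628
```

Call:
apply_moves --deltas '[[45, [0, 0, 0], 0], [45, [0, 0, 0], 0], [45, [0, 0, 0], 0]]'

```text
t: 33.5
tool_pos: [0.5061, 0.0109, 0.2202]
orientation: [3.141, -0.024, 0.003]
force: [-1.2, 0.4, -0.8]
opening: 0.0621
```

```bash
python3 - <<'E'
from h import *
to([.5054,.0119,.2101],-.0142)
E
```

```text
t 33.5 pos [0.5061 0.0109 0.2202] psi -0.0152 tilt 0.11 q [-0.08  0.05  1.92  0.    1.16  1.51] open 0.0621 F [-1.2  0.4 -0.8]
  shift now-axes [-0.8 -1.  10.1] turn -0.001
```

Call:
apply_moves --deltas '[[45, [-0.4, -0.9, 4], 0], [45, [0, 0, 3], 0], [45, [0, 0, 0], 0], [45, [0, 0, 0], 0], [45, [0, 0, 0], 0]]'

```text
t: 34.12
tool_pos: [0.5052, 0.0118, 0.2121]
orientation: [-3.141, 0.024, -0.0]
force: [0.2, -0.6, -1.6]
opening: 0.0627
```

```bash
python3 - <<'E'
from h import *
to([.5054,.0119,.2101],-.0142)
E
```

```text
t 34.12 pos [0.5052 0.0118 0.2121] psi -0.0152 tilt 0.01 q [-0.08  0.06  1.93  0.    1.15  1.51] open 0.0627 F [ 0.2 -0.6 -1.6]
  shift now-axes [ 0.2 -0.1  2. ] turn -0.001
```

Call:
apply_moves --deltas '[[45, [0.2, 0, 1], 0], [45, [0, 0, 1.2], 0], [45, [0, 0, 0], 0], [45, [0, 0, 0], 0]]'

```text
t: 34.62
tool_pos: [0.5055, 0.0119, 0.2101]
orientation: [-3.142, 0.024, -0.001]
force: [-1.1, 0.2, 2.0]
opening: 0.0622
```

Call:
apply_moves --deltas '[[93, [0, 0, 0], 0], [93, [0, 0, 0], 0], [93, [0, 0, 0], 0], [93, [0, 0, 0], 0]]'

```text
t: 35.12
tool_pos: [0.5053, 0.0118, 0.2098]
orientation: [3.141, -0.024, -0.0]
force: [-0.0, -0.0, 0.3]
opening: 0.0921
```

Call:
apply_moves --deltas '[[93, [0, 0, -20], 0], [93, [0, 0, -45], 0], [93, [0, 0, -45], 0], [93, [0, 0, -15], 0], [93, [0, 0, 0], 0]]'

```text
t: 35.75
tool_pos: [0.5057, 0.0118, 0.3355]
orientation: [3.141, -0.024, 0.003]
force: [-0.4, -0.3, 0.2]
opening: 0.0932
```

```bash
python3 - <<'E'
from h import *
to([.4853,.3046,.335],1.5578)
E
```

```text
t 35.75 pos [0.5057 0.0118 0.3355] psi -0.0152 tilt 0.11 q [-0.08 -0.08  1.83  0.    1.39  1.51] open 0.0932 F [-0.4 -0.3  0.2]
  shift now-axes [ -24.9 -292.4    0.4] turn -1.573
```

Cup released in place. Now the yellow mould.

Call:
apply_moves --deltas '[[93, [-3, -35, 0], 0], [93, [-5, -55, 0], 0], [93, [-5, -60, 0], 0], [93, [-5, -60, 0], 0], [93, [-4.5, -52, 0], 0]]' --grip_force 20

```text
t: 36.38
tool_pos: [0.4857, 0.276, 0.3319]
orientation: [3.14, -0.023, -0.006]
force: [1.9, -0.5, -0.3]
opening: 0.0929
```

Call:
apply_moves --deltas '[[93, [-2.4, -30.4, 0], 0], [93, [0, 0, 0], -0.175], [93, [0, 0, 0], -0.175], [93, [0, 0, 0], -0.175], [93, [0, 0, 0], -0.175]]'

```text
t: 37.0
tool_pos: [0.4842, 0.3043, 0.3316]
orientation: [2.956, 1.063, -0.007]
force: [1.0, -0.2, 1.2]
opening: 0.0929
```

Call:
apply_moves --deltas '[[93, [0, 0, 0], -0.175], [93, [0, 0, 0], -0.175], [93, [0, 0, 0], -0.175], [93, [0, 0, 0], -0.175], [93, [0, 0, 0], -0.173]]'

```text
t: 37.62
tool_pos: [0.4842, 0.3042, 0.3316]
orientation: [-2.229, -2.212, 0.007]
force: [-0.9, 0.4, 0.1]
opening: 0.0931
```

Call:
apply_moves --deltas '[[93, [0, 0, 0], 0], [93, [0, 0, 0], 0]]'

```text
t: 37.88
tool_pos: [0.4846, 0.3044, 0.3333]
orientation: [-2.24, -2.202, 0.004]
force: [-0.8, -0.3, 0.4]
opening: 0.093
```

```bash
python3 - <<'E'
from h import *
to([.4853,.3046,.2253],1.5578)
E
```

```text
t 37.88 pos [0.4846 0.3044 0.3333] psi 1.5538 tilt 0.14 q [0.47 0.1  1.65 0.   1.39 0.49] open 0.093 F [-0.8 -0.3  0.4]
  shift now-axes [  0.3   0.9 108. ] turn -0.004
```

Call:
apply_moves --deltas '[[93, [0, 0.5, 20], -0.002], [93, [0, 0, 40], 0], [93, [0, 0, 30], 0], [93, [0, 0, 10], 0], [93, [0, 0, 0], 0]]'

```text
t: 38.5
tool_pos: [0.4851, 0.3044, 0.2339]
orientation: [-2.234, -2.208, 0.003]
force: [0.7, -0.3, 0.5]
opening: 0.093
```

Call:
apply_moves --deltas '[[93, [0, 0, 0], 0], [93, [0, 0, 0], 0], [93, [0, 0, 0], 0]]'

```text
t: 38.88
tool_pos: [0.4858, 0.3048, 0.2358]
orientation: [2.233, 2.209, 0.003]
force: [0.4, 0.1, 0.3]
opening: 0.0933
```

```bash
python3 - <<'E'
from h import *
to([.4853,.3046,.2253],1.5578)
E
```

```text
t 38.88 pos [0.4858 0.3048 0.2358] psi 1.5597 tilt 0.1 q [0.47 0.2  1.73 0.   1.21 0.48] open 0.0933 F [0.4 0.1 0.3]
  shift now-axes [-0.2 -0.5 10.5] turn 0.0019
```

Call:
apply_moves --deltas '[[93, [-0.2, -0.3, 5], 0.002], [93, [0, 0, 5], 0], [93, [0, 0, 0], 0], [93, [0, 0, 0], 0]]'

```text
t: 39.38
tool_pos: [0.4851, 0.3044, 0.2247]
orientation: [-2.236, -2.207, 0.001]
force: [-0.4, -0.3, -0.1]
opening: 0.0929
```

Call:
apply_moves --deltas '[[60, [0, 0, 0], 0], [60, [0, 0, 0], 0], [60, [0, 0, 0], 0], [60, [0, 0, 0], 0], [60, [0, 0, 0], 0]]'

```text
t: 40.0
tool_pos: [0.4852, 0.3044, 0.2249]
orientation: [2.236, 2.207, 0.0]
force: [0.3, 0.0, 0.7]
opening: 0.0641
```

```bash
python3 - <<'E'
from h import *
to([.4853,.3046,.2253],1.5578)
E
```

```text
t 40.0 pos [0.4852 0.3044 0.2249] psi 1.5578 tilt 0.01 q [ 0.47  0.22  1.73 -0.    1.19  0.48] open 0.0641 F [0.3 0.  0.7]
  shift now-axes [ 0.2  0.1 -0.4] turn -0.0
```

Call:
apply_moves --deltas '[[60, [0, 0, -15], 0], [60, [0, 0, -35], 0], [60, [0, 0, -45], 0], [60, [0, 0, -20], 0], [60, [0, 0, 0], 0]]'

```text
t: 40.62
tool_pos: [0.4856, 0.3047, 0.3417]
orientation: [2.235, 2.206, 0.005]
force: [-0.2, -0.2, -3.1]
opening: 0.0641
```

Call:
apply_moves --deltas '[[60, [-25, 3, 0], 0], [60, [-48, 6, 0], 0], [60, [-52, 6.5, 0], 0], [60, [-48, 6, 0], 0], [60, [-28, 3.5, 0], 0]]'

```text
t: 41.25
tool_pos: [0.5068, 0.1009, 0.3371]
orientation: [-2.236, -2.204, 0.005]
force: [0.3, 0.4, -1.6]
opening: 0.064
```

Call:
apply_moves --deltas '[[60, [-14.5, 2, 0], 0], [60, [0, 0, 0], 0], [60, [0, 0, 0], 0], [60, [0, 0, 0], 0]]'

```text
t: 41.75
tool_pos: [0.5092, 0.0896, 0.3397]
orientation: [-2.234, -2.208, -0.0]
force: [0.6, -0.6, -2.8]
opening: 0.0644
```

```bash
python3 - <<'E'
from h import *
to([.5094,.0885,.2269],1.5578)
E
```

```text
t 41.75 pos [0.5092 0.0896 0.3397] psi 1.5592 tilt 0.02 q [ 0.07 -0.05  1.8   0.    1.4   0.09] open 0.0644 F [ 0.6 -0.6 -2.8]
  shift now-axes [ -1.1   0.2 112.8] turn 0.0014
```

Call:
apply_moves --deltas '[[60, [-0.8, 0.1, 20], 0], [60, [0, 0, 40], 0], [60, [0, 0, 30], 0], [60, [0, 0, 14], 0], [60, [0, 0, 0], 0]]'

```text
t: 42.38
tool_pos: [0.5091, 0.0882, 0.2352]
orientation: [-2.234, -2.207, 0.002]
force: [-0.1, 0.2, -1.8]
opening: 0.0645
```

Call:
apply_moves --deltas '[[60, [0, 0, 0], 0], [60, [0, 0, 0], 0], [60, [0, 0, 0], 0]]'

```text
t: 42.75
tool_pos: [0.5098, 0.0878, 0.2368]
orientation: [2.235, 2.206, 0.002]
force: [-0.1, -0.5, -2.6]
opening: 0.0641
```

```bash
python3 - <<'E'
from h import *
to([.5094,.0885,.2269],1.5578)
E
```

```text
t 42.75 pos [0.5098 0.0878 0.2368] psi 1.5577 tilt 0.09 q [0.07 0.06 1.88 0.   1.2  0.08] open 0.0641 F [-0.1 -0.5 -2.6]
  shift now-axes [ 0.7 -0.5  9.9] turn -0.0001
```

Call:
apply_moves --deltas '[[60, [0.7, -0.3, 4], 0], [60, [0, 0, 3.5], 0], [60, [0, 0, 0], 0], [60, [0, 0, 0], 0], [60, [0, 0, 0], 0]]'

```text
t: 43.38
tool_pos: [0.5092, 0.0885, 0.2284]
orientation: [2.236, 2.207, 0.0]
force: [0.3, -0.6, -3.0]
opening: 0.0641
```

```bash
python3 - <<'E'
from h import *
to([.5094,.0885,.2269],1.5578)
E
```

```text
t 43.38 pos [0.5092 0.0885 0.2284] psi 1.5577 tilt 0.01 q [0.07 0.07 1.89 0.   1.18 0.09] open 0.0641 F [ 0.3 -0.6 -3. ]
  shift now-axes [0.  0.2 1.5] turn -0.0001
```

Call:
apply_moves --deltas '[[60, [0, 0.1, 1], 0], [60, [0, 0, 0.8], 0], [60, [0, 0, 0], 0], [60, [0, 0, 0], 0]]'

```text
t: 43.88
tool_pos: [0.5093, 0.0885, 0.2269]
orientation: [2.236, 2.207, 0.0]
force: [-2.8, -0.1, 3.4]
opening: 0.0643
```

Call:
apply_moves --deltas '[[93, [0, 0, 0], 0], [93, [0, 0, 0], 0], [93, [0, 0, 0], 0], [93, [0, 0, 0], 0]]'

```text
t: 44.38
tool_pos: [0.5093, 0.0885, 0.2265]
orientation: [2.236, 2.207, 0.0]
force: [-1.1, -0.1, -0.7]
opening: 0.0922
```

Call:
apply_moves --deltas '[[93, [0, 0, -20], 0], [93, [0, 0, -45], 0], [93, [0, 0, -50], 0], [93, [0, 0, -50], 0], [93, [0, 0, -20], 0]]'

```text
t: 45.0
tool_pos: [0.5098, 0.0885, 0.4153]
orientation: [2.233, 2.204, 0.006]
force: [0.2, 0.1, -0.7]
opening: 0.0932
```

Call:
apply_moves --deltas '[[93, [-40, -20, 0], 0], [93, [-50, -30, 0], 0], [93, [-50, -30, 0], 0], [93, [-50, -30, 0], 0], [93, [-30, -20, 0], 0]]'

```text
t: 45.62
tool_pos: [0.3749, -0.1314, 0.4104]
orientation: [-2.237, -2.205, 0.001]
force: [-0.6, -0.1, 0.7]
opening: 0.0931
```

```bash
python3 - <<'E'
from h import *
to([.5094,.0885,.2269],1.5578)
t=viewer.read_camera('top'); s=viewer.read_camera('side')
cv2.imwrite("pics/t7.png",t); cv2.imwrite("pics/s7.png",s)
a=cv2.resize(t[195:305,210:310],None,fx=4,fy=4,interpolation=2)
b=cv2.resize(s[175:255,245:335],None,fx=4,fy=4,interpolation=2)
b=cv2.copyMakeBorder(b,0,a.shape[0]-b.shape[0],0,0,0)
cv2.imwrite("pics/v7.png",np.hstack([a,b]))
E
```

```text
t 45.62 pos [ 0.3749 -0.1314  0.4104] psi 1.5564 tilt 0.08 q [-0.47 -0.45  2.   -0.    1.6  -0.45] open 0.0931 F [-0.6 -0.1  0.7]
  shift now-axes [221.8 131.6 183.3] turn -0.0014
```

View pics/v7.png

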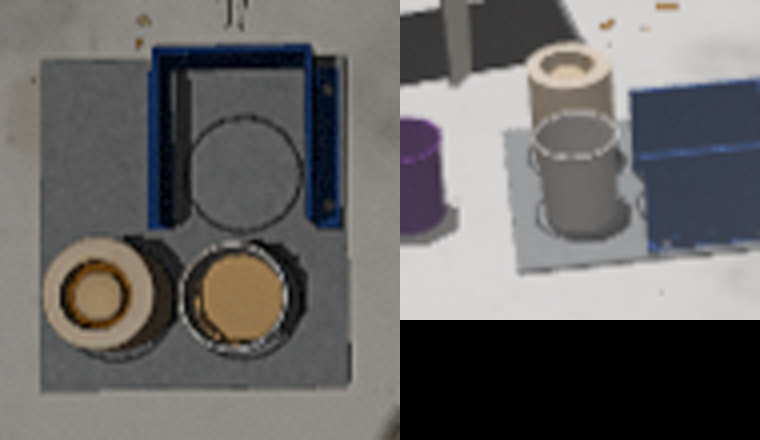

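View pics/t7.png

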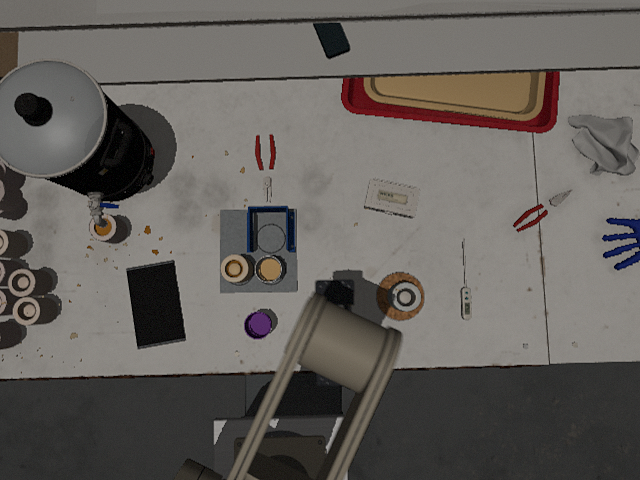

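The bay shows both things back upright: yellow (crop 98,293) and cup (crop 234,298). The blue-green mould is on the coaster (405,296), and the bystanders look unmoved. One numeric before/after comparison, then I hand in.

```bash
python3 - <<'E'
from h import *
for v in("top","side"):
    a=cv2.imread(f"pics/{v}0.png",0).astype(np.float32); b=cv2.imread(f"pics/{v}7.png",0) if 0 else cv2.imread(f"pics/{v[0]}7.png",0).astype(np.float32)
    boxes={"top":{"yel":(219,252,250,284),"cup":(253,253,284,286),"board":(215,205,300,240)},"side":{"cup":(275,200,303,238),"yelrim":(274,183,302,200)}}[v]
    for n,(x0,y0,x1,y1) in boxes.items():
        w=np.eye(2,3,dtype=np.float32)
        try:
            cc,w=cv2.findTransformECC(a[y0:y1,x0:x1],b[y0:y1,x0:x1],w,cv2.MOTION_TRANSLATION,(3,100,1e-5)); print(v,n,"px shift",w[:,2].round(2),"cc",round(cc,3))
        except cv2.error as e: print(v,n,"fail")
E
```

```text
top yel px shift [0.02 0.08] cc 0.999
top cup px shift [ 0.38 -0.04] cc 0.982
top board px shift [0.3  0.07] cc 0.862
side cup px shift [-0.03  0.03] cc 0.997
side yelrim px shift [-0.1   0.01] cc 0.998
```

```bash
python3 -c "
from plant import order
print(order.close_job())"
```

```text
the job is handed in; nothing more can be done
None
```

I did the job in the order asked and handed it in at about 46 s; no verdict was reported. The yellow mould and then the steel cup went onto the mat. The blue-green mould then went onto the coaster, and after that the cup and the yellow mould went back to their places.

What the last checks showed:
- **Blue-green mould:** it measured about 1 mm from the coaster centre and stood upright. The two coaster estimates, one per camera, differed by about 2 mm.
- **Yellow mould and cup:** comparing pictures from before and after, they moved at most 0.1 px and 0.4 px. The 0.4 px, seen only in the top view, is under 1 mm; the side view of the cup showed no shift. Both are upright.
- **Bystanders:** the pliers, tin and thermometer looked unmoved in the final top picture, judged by eye only.
- **Forces:** no reading returned by a move went above about 5 N.

One reading did not agree with the text. The opening on both moulds read about 64 mm, against their 67 and 68 mm diameters. I took this to be the finger pads giving under the grip, and the moulds held without slipping.

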